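# Wedge the nail anvil home

## Task

Make the nail anvil fast with the oak wedge that stands on end in front of its open seat: push the wedge over towards the anvil so that it lies on its flat sole with the thin end towards the seat, then push its thick end along the bench until the thin end is fully home under the anvil, as on the anvil's other side. Only push it, never lift or carry it, and leave everything else on the bench where it is.

Things in the scene. Friction and masses are not known exactly. Their poses are not given: they have to be found in the camera images.
- wedge: Loose oak wedge, 100 g, 130 mm long, 45 mm wide, tapering from 34 to 8 mm thick. Stands on its thick end at the start. Origin: centre of the thick end's face. Axes: z from thick to thin end (up at the start), x across the width, y out of the sloping back; the flat sole, 17 mm from the origin, looks along -y: at the start towards the anvil within 6 degrees, within 12 mm of the seat's centre line.
- wedge_heel (a point): On the wedge: middle of the edge between sole and thick end, over which it tips. Axes as the wedge. A light push (about 0.2 N) on the sloping back, some 100 mm up, tips it about this edge; past 13 degrees it falls by itself onto its sole, and then lies with its thin end about 25 to 75 mm short of the seat's guides.
- wedge_tip (a point): Point on the wedge: middle of the sole's edge at the thin end, 130 mm from wedge_heel.
- anvil: Cast iron nail anvil, fixed. Block 110 x 110 mm, top 94 mm high, underside 18 mm above the bench over a foot that ends at y = 30 mm. Origin: on the bench under its centre. Its +y points out of the open seat towards the standing wedge; z up. A like wedge is already home (fixed) in the like seat on the -y side.
- seat (a point): Closed end of the open seat: on the bench at the foot's face, on the centre line; axes as the anvil. The seat is a 57 mm wide channel between 18 mm high steel cheeks, running 55 mm out along +y (the first 25 mm under the block); then guides flare to 104 mm wide at 85 mm out. Fully home, the wedge's thin end touches here and its thick end is 130 mm out.
- header: Loose nail header of blued steel, flat bar 200 mm long lying on the bench along its own x, up to 16 mm high; origin near its middle on the bench. Leave alone.
- ladle: Loose copper quench ladle: bowl 84 mm wide, 45 mm high, origin under the bowl; handle 220 mm along its own -x. Leave alone.
- hammer: Loose hammer lying along its own x. Leave alone.
- tin: Loose open steel tin, 64 mm wide, 60 mm high; origin under its centre. Leave alone.
- oiler: Loose brass oil can, 52 mm wide, 75 mm high; origin under its centre. Leave alone.
- drift: Loose dark steel drift standing upright, 26 mm wide at the foot, 80 mm high; origin under its centre. Leave alone.

How it is judged:
By the outcome, as a careful person would: the job done as asked, in the order asked, and still so for the second after the job is handed in, with the robot touching nothing.
It also fails if it takes over 45 s, if anything falls off the work surface, if the arm or the gripper's body presses on something with over 40 N, if the wrist force passes 120 N, or if a joint passes its speed limit or range.

## Robot

A 6-joint arm with a two-finger parallel gripper is mounted at the origin on the work surface. World frame = base frame: x ahead of the robot, y to its left, z up, the work surface at z = 0. Lengths are in m, angles in rad, forces in N, time in s.
With the tool pointing down it reaches from about 0.3 to 0.825 m from the base axis. Payload 5.4 kg.
Tool frame: the origin (TCP) lies midway between the tips of the shut fingers; the grasp point (between the pads) lies 19 mm behind it; z points along the fingers, y is the line along which they close (so a half turn about z gives the same grasp; the last joint's range is limited). The gripper opens to 92 mm and grips with 3 to 60 N. Pads are 20 mm wide; open, the fingers measure 128 mm over their backs; the gripper's body (75 mm by 189 mm) begins 69 mm behind the grasp point.
Start: joints at [0.976, 0.158, 1.597, -0, 1.386, -0.21], TCP at [0.216, 0.533, 0.215] pointing down, gripper open.
Joint ranges: [-2.91, 2.91], [-0.94, 2.29], [0.18, 2.7], [-1.29, 4.43], [0.17, 2.64], [-3, 3]. Speed limits (rad/s): [2.57, 2.57, 3.14, 3.14, 3.14, 3.14].

## Interface

Orientations are given as a rotation vector (axis times angle).
In Python, from station import robot, eyes gives the robot as it stands. The module is installed in compiled form; this text tells all that it offers.
- The arm moves only by the tool servo_tool, never from a script. Its argument "moves" is a list of rows, each an object of numbers: "jaw": the opening, from 0 (shut) to 1 (fully open); "tx", "ty", "tz": the shift along the world's x, y, z in mm; "rx", "ry", "rz": the turn, a rotation vector about the world's x, y, z in degrees. A call has exactly 8 rows; each row shifts and turns the commanded pose from where the row before left it; what a row does not reach is not made up. A row lasts 1/12 s, in which the tool goes at most 41.7 mm and 7.16 degrees, less where a joint would pass 70% of its speed; a pose out of reach is approached as far as the arm can. A call with a gripper value outside its range is refused whole. The fingers move at their own pace and stop on an object; the grip force is fixed at half the most. Time passes only in rows, so rows that do not move let the fingers close, or fill a call up. It gives the time, the measured TCP pose, the force, the opening and the grip force at its end, in the units of the state.
- robot.state(): the state, without advancing time (a new reading comes with each control period).
- eyes.camera(name): name is "scene" or "top" or "wrist"; returns a dict with "pixels" (384x512x3 uint8, red, green, blue), "z_map" (384x512 float32, m along the optical axis (not along the pixel's ray), 0 where there is no reading), "fov_y" (degrees; the focal length in pixels is half the picture's height over the tangent of half this angle, whatever the lens; pixels are square), "cx", "cy" (the principal point, pixels), "pose" (4x4, takes a point from camera to world coordinates). Camera axes: x right, y up, looking along -z (the intrinsics and any distortion apply to the point x, -y, -z); pixel columns grow to the right and rows downward; lengths in m; the calibration is good to about 2 mm. A picture is of the moment at which its call begins.
- robot.hand_in(): hands the job in; it is judged then, once.
Trained networks look in a picture, given as the dict that the camera call returned (one of the last four; its "shot" number tells which), for a name from the list of things; names that differ only in an ending like _2 or _b are one class to them, and where a whole thing is asked for, a point or a joint stands for the part that bears it (a point fixed in the world has none). Each returns a list of dicts, best first, with "conf" (0 to 1); they miss things now and then, are a little off and sometimes report something else, mostly with a low value. They report only what shows in the picture. A call takes as long as a camera call.
- eyes.search_frame(picture, name): "centre" ([x, y, z] in m, in world coordinates, good to about 4 mm: the middle of the surface that is visible of it).
- eyes.outline_of(picture, name): "region" (384x512 bool, what is visible of it).
The state is a dict: "time": time; "joint_pos": joint angles; "joint_velocities": joint speeds; "joint_torque": joint torques, N m; "ee_pos": TCP position; "orientation": TCP orientation; "force": force on the tool from outside, world axes, zero at the start; "moment": the same for the moment, N m; "grip_width": opening from 0.0 (shut) to 1.0 (fully open); "grasp_force": force on a finger pad.
Only numpy, scipy, OpenCV 4.12 (cv2) and the standard library are available. Lean on these libraries where they do the work, as an engineer would, in place of code of your own. Each camera call takes 0.05 s, during which the arm holds its last target. There are 200 camera calls.

## Working session

There is one attempt and no reset: what is moved stays moved. The work goes in short steps, Python scripts to look and compute and a tool call to move; the robot and the scene stay as the last step left them, time stands still between calls to the robot, and variables do not carry over. Pictures are saved under pics/ and viewed, at most 10 in all, crops included, and the job is handed in when it is done.

Besides the shell and the picture viewer there is one more tool, called after "Request:" in YAML: its name, and indented under it one key for each argument. servo_tool: Moves the arm, as the interface text tells. Its arguments: {"type":"object","properties":{"moves":{"type":"array"}},"required":["moves"]}

```bash
mkdir -p pics; cat > h.py <<'E'
import numpy as np, cv2
from station import robot, eyes
def pts(p):
    z=p["z_map"]; h,w=z.shape; f=h/2/np.tan(np.radians(p["fov_y"])/2)
    v,u=np.mgrid[:h,:w]
    c=np.stack([(u-p["cx"])*z/f,-(v-p["cy"])*z/f,-z,np.ones_like(z)],-1)
    return (c@np.array(p["pose"]).T)[...,:3]
def save(p,n): cv2.imwrite("pics/"+n,p["pixels"][...,::-1])
E
python3 - <<'E'
from h import *
s=robot.state(); print(s["ee_pos"],s["orientation"],s["time"])
for cam in("top","scene"):
    p=eyes.camera(cam); save(p,cam+"0.png"); P=pts(p)
    print(cam,[k for k in p],np.round(np.array(p["pose"])[:3,3],3))
    for n in("wedge","anvil","header","ladle","hammer","tin","oiler","drift"):
        for d,o in zip(eyes.search_frame(p,n)[:2],eyes.outline_of(p,n)[:2]):
            q=P[o["region"]&(p["z_map"]>0)]
            print(n,round(d["conf"],2),np.round(d["centre"],3),o["region"].sum(),np.round(np.percentile(q,[2,98],axis=0),3).tolist() if len(q) else"")
E
```

```text
[0.21549772 0.5324206  0.21361989] [-6.00539444e-01 -3.08292742e+00  2.67206635e-03] 0.0
top ['pixels', 'z_map', 'fov_y', 'cx', 'cy', 'pose', 'shot'] [0.476 0.013 1.794]
wedge 0.48 [0.573 0.143 0.09 ] 97 [[0.553, 0.136, 0.009], [0.595, 0.169, 0.134]]
anvil 0.77 [ 0.53  -0.187  0.089] 1359 [[0.486, -0.318, 0.002], [0.593, -0.076, 0.1]]
header 0.65 [0.713 0.356 0.01 ] 326 [[0.613, 0.34, 0.002], [0.8, 0.373, 0.024]]
ladle 0.55 [ 0.561 -0.48   0.02 ] 418 [[0.367, -0.52, -0.002], [0.604, -0.454, 0.052]]
hammer 0.71 [0.624 0.497 0.024] 538 [[0.475, 0.473, 0.001], [0.724, 0.556, 0.034]]
tin 0.69 [ 0.799 -0.004  0.021] 207 [[0.763, -0.033, -0.003], [0.819, 0.023, 0.066]]
oiler 0.71 [0.576 0.141 0.092] 149 [[0.349, -0.125, 0.017], [0.395, -0.079, 0.084]]
scene ['pixels', 'z_map', 'fov_y', 'cx', 'cy', 'pose', 'shot'] [1.596 0.881 1.092]
wedge 0.65 [0.591 0.152 0.063] 509 [[0.555, 0.134, 0.002], [0.603, 0.169, 0.131]]
anvil 0.76 [ 0.564 -0.148  0.058] 1671 [[0.486, -0.32, -0.0], [0.602, -0.065, 0.098]]
header 0.69 [0.731 0.361 0.01 ] 545 [[0.613, 0.341, 0.002], [0.808, 0.377, 0.021]]
ladle 0.77 [ 0.557 -0.477  0.032] 366 [[0.426, -0.525, 0.004], [0.608, -0.441, 0.05]]
hammer 0.78 [0.674 0.51  0.018] 805 [[0.482, 0.477, 0.006], [0.729, 0.558, 0.03]]
tin 0.97 [ 0.794 -0.001  0.04 ] 410 [[0.765, -0.035, 0.002], [0.823, 0.024, 0.063]]
oiler 0.83 [ 0.386 -0.09   0.052] 276 [[0.293, -0.131, 0.002], [0.4, -0.077, 0.079]]
drift 0.59 [0.771 0.157 0.043] 156 [[0.729, 0.121, 0.002], [0.778, 0.161, 0.079]]
```

```bash
python3 - <<'E'
from h import *
A=[];W=[];F=[]
for cam in("top","scene"):
    p=eyes.camera(cam); P=pts(p)
    im=p["pixels"]
    o=eyes.outline_of(p,"anvil")[0]["region"]; q=P[o]; A.append(q)
    t=q[(q[:,2]>.085)&(q[:,2]<.103)]
    r=cv2.minAreaRect(t[:,:2].astype(np.float32)*1000); print(cam,"anvil top",len(t),np.round(t.mean(0),4),r)
    t=P[(P[...,2]>.011)&(P[...,2]<.024)&(abs(P[...,0]-.54)<.12)&(abs(P[...,1]+.02)<.14)]
    print("low pts",len(t)); 
    for b in np.arange(-.1,.06,.012):
        k=t[(t[:,1]>=b)&(t[:,1]<b+.012)]
        if len(k): print(round(b,3),np.round(np.sort(k[:,0])[::max(1,len(k)//8)],3))
    o=eyes.outline_of(p,"wedge")[0]["region"]; q=P[o]; q=q[(q[:,2]>.005)&(q[:,2]<.15)]
    r=cv2.minAreaRect(q[:,:2].astype(np.float32)*1000); print("wedge",r)
    for b in np.arange(0,.14,.02):
        k=q[(q[:,2]>=b)&(q[:,2]<b+.02)]
        if len(k)>3: print(round(b,2),len(k),np.round(np.percentile(k[:,:2],[3,50,97],axis=0),3).tolist())
    c=im[100:320,130:400] if cam=="top" else im[120:330,110:400]
    cv2.imwrite(f"pics/{cam}1.png",cv2.resize(c,None,fx=2.6,fy=2.6,interpolation=cv2.INTER_CUBIC)[...,::-1])
E
```

```text
top anvil top 754 [ 0.5385 -0.1673  0.0928] ((538.8455200195312, -167.57965087890625), (109.82440948486328, 109.23854064941406), 84.1820297241211)
low pts 143
-0.1 [0.505 0.505 0.509 0.513 0.513 0.517 0.577 0.581 0.585 0.586 0.594]
-0.088 [0.501 0.509 0.513 0.517 0.581 0.585 0.589 0.593 0.601]
-0.076 [0.469 0.497 0.501 0.505 0.505 0.509 0.513 0.593 0.597 0.601 0.605 0.609]
-0.064 [0.445 0.461 0.489 0.493 0.493 0.493 0.497 0.501 0.501 0.501 0.505 0.505
 0.605]
-0.052 [0.513 0.537]
-0.04 [0.593]
-0.028 [0.476 0.536 0.549 0.565 0.593 0.597]
-0.004 [0.468 0.524 0.584]
0.032 [0.472 0.532]
0.044 [0.427]
0.056 [0.511 0.62 ]
wedge ((574.4501342773438, 154.00062561035156), (33.827640533447266, 42.14570617675781), 87.08299255371094)
0.0 9 [[0.56, 0.137], [0.579, 0.162], [0.587, 0.17]]
0.02 14 [[0.554, 0.136], [0.566, 0.16], [0.594, 0.169]]
0.04 10 [[0.553, 0.138], [0.569, 0.152], [0.592, 0.162]]
0.06 11 [[0.556, 0.137], [0.579, 0.157], [0.59, 0.161]]
0.08 13 [[0.559, 0.136], [0.57, 0.151], [0.594, 0.156]]
0.1 9 [[0.558, 0.138], [0.576, 0.149], [0.584, 0.153]]
0.12 32 [[0.553, 0.137], [0.574, 0
[... 291 characters left out ...]
15 0.517 0.518 0.585 0.59  0.591 0.597 0.602]
-0.076 [0.493 0.502 0.506 0.509 0.512 0.515 0.591 0.602 0.605 0.61 ]
-0.064 [0.488 0.494 0.496 0.5   0.501 0.505 0.509 0.51  0.61 ]
-0.052 [0.503 0.503]
wedge ((578.8639526367188, 153.18878173828125), (36.89778518676758, 53.467342376708984), 82.09268188476562)
0.0 63 [[0.557, 0.137], [0.591, 0.165], [0.601, 0.171]]
0.02 76 [[0.56, 0.136], [0.592, 0.161], [0.604, 0.167]]
0.04 83 [[0.556, 0.137], [0.589, 0.158], [0.602, 0.164]]
0.06 70 [[0.559, 0.136], [0.588, 0.154], [0.602, 0.16]]
0.08 73 [[0.558, 0.135], [0.584, 0.151], [0.601, 0.156]]
0.1 73 [[0.559, 0.135], [0.584, 0.147], [0.602, 0.152]]
0.12 50 [[0.557, 0.135], [0.58, 0.143], [0.599, 0.149]]
```

View pics/top0.png

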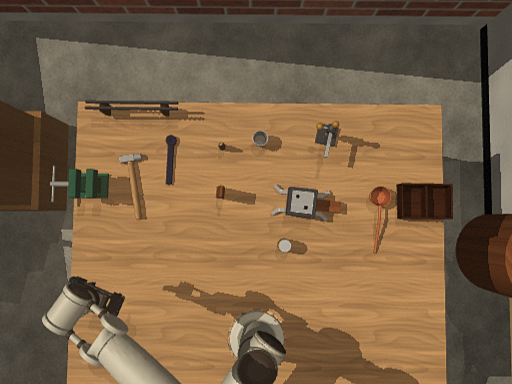

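View pics/scene1.png

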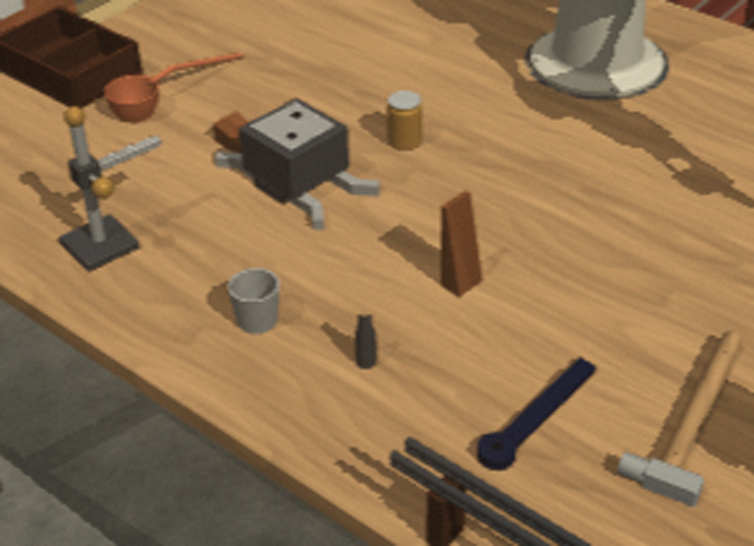

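The top view shows the wedge upright at about px (222,192). The anvil block is at (302,202), with its open flared guides at (280,190) and (283,212) facing the wedge. The scene crop agrees: the wedge's sloping back faces away from the anvil and the path between them is clear. The estimates are anvil yaw ≈ -6°, centre (0.539, -0.168), and wedge base centre ≈ (0.577, 0.153).

Request:
servo_tool:
  moves:
    - {"jaw": 0,"tx": 22.6,"ty": -19.5,"rz": -4.6}
    - {"jaw": 0,"tx": 22.6,"ty": -19.5,"rz": -4.6}
    - {"jaw": 0,"tx": 22.6,"ty": -19.5,"rz": -4.6}
    - {"jaw": 0,"tx": 22.6,"ty": -19.5,"rz": -4.6}
    - {"jaw": 0,"tx": 22.6,"ty": -19.5,"rz": -4.6}
    - {"jaw": 0,"tx": 22.6,"ty": -19.5,"rz": -4.6}
    - {"jaw": 0,"tx": 22.6,"ty": -19.5,"rz": -4.6}
    - {"jaw": 0,"tx": 22.6,"ty": -19.5,"rz": -4.6}

```text
invalid input at $.moves[0]: expected keys jaw, tx, ty, tz, rx, ry, rz
```

Request:
servo_tool:
  moves:
    - {"jaw": 0,"tx": 22.6,"ty": -19.5,"rz": -4.6}
    - {"jaw": 0,"tx": 22.6,"ty": -19.5,"rz": -4.6}
    - {"jaw": 0,"tx": 22.6,"ty": -19.5,"rz": -4.6}
    - {"jaw": 0,"tx": 22.6,"ty": -19.5,"rz": -4.6}
    - {"jaw": 0,"tx": 22.6,"ty": -19.5,"rz": -4.6}
    - {"jaw": 0,"tx": 22.6,"ty": -19.5,"rz": -4.6}
    - {"jaw": 0,"tx": 22.6,"ty": -19.5,"rz": -4.6}
    - {"jaw": 0}

```text
invalid input at $.moves[0]: expected keys jaw, tx, ty, tz, rx, ry, rz
```

Request:
servo_tool:
  moves:
    - {"jaw": 0,"tx": 24,"ty": -20.8,"tz": 0,"rx": 0,"ry": 0,"rz": -4.9}
    - {"jaw": 0,"tx": 24,"ty": -20.8,"tz": 0,"rx": 0,"ry": 0,"rz": -4.9}
    - {"jaw": 0,"tx": 24,"ty": -20.8,"tz": 0,"rx": 0,"ry": 0,"rz": -4.9}
    - {"jaw": 0,"tx": 24,"ty": -20.8,"tz": 0,"rx": 0,"ry": 0,"rz": -4.9}
    - {"jaw": 0,"tx": 24,"ty": -20.8,"tz": 0,"rx": 0,"ry": 0,"rz": -4.9}
    - {"jaw": 0,"tx": 24,"ty": -20.8,"tz": 0,"rx": 0,"ry": 0,"rz": -4.9}
    - {"jaw": 0,"tx": 24,"ty": -20.8,"tz": 0,"rx": 0,"ry": 0,"rz": -4.9}
    - {"jaw": 0,"tx": 24,"ty": -20.8,"tz": 0,"rx": 0,"ry": 0,"rz": -4.9}

```text
time: 2.67
ee_pos: [0.4089, 0.3654, 0.2147]
orientation: [1.606, 2.7, 0.0]
force: [0.2, -0.4, -0.8]
grip_width: 0.44
grasp_force: 0.0
```

Request:
servo_tool:
  moves:
    - {"jaw": 0,"tx": 24,"ty": -20.8,"tz": 0,"rx": 0,"ry": 0,"rz": -4.9}
    - {"jaw": 0,"tx": 24,"ty": -20.8,"tz": 0,"rx": 0,"ry": 0,"rz": -4.9}
    - {"jaw": 0,"tx": 24,"ty": -20.8,"tz": 0,"rx": 0,"ry": 0,"rz": -4.9}
    - {"jaw": 0,"tx": 24,"ty": -20.8,"tz": 0,"rx": 0,"ry": 0,"rz": -4.9}
    - {"jaw": 0,"tx": 24,"ty": -20.8,"tz": 0,"rx": 0,"ry": 0,"rz": -4.9}
    - {"jaw": 0,"tx": 24,"ty": -20.8,"tz": 0,"rx": 0,"ry": 0,"rz": -4.9}
    - {"jaw": 0,"tx": 24,"ty": -20.8,"tz": 0,"rx": 0,"ry": 0,"rz": -4.9}
    - {"jaw": 0,"tx": 0,"ty": 0,"tz": 0,"rx": 0,"ry": 0,"rz": 0}

```text
time: 3.33
ee_pos: [0.5794, 0.2167, 0.2144]
orientation: [2.333, 2.1, 0.0]
force: [0.1, -0.3, -0.1]
grip_width: 0.006
grasp_force: 0.0
```

Request:
servo_tool:
  moves:
    - {"jaw": 0,"tx": 2,"ty": 0,"tz": -28.5,"rx": 0,"ry": 0,"rz": 0}
    - {"jaw": 0,"tx": 1,"ty": 0,"tz": -28.5,"rx": 0,"ry": 0,"rz": 0}
    - {"jaw": 0,"tx": 0,"ty": 0,"tz": -28.5,"rx": 0,"ry": 0,"rz": 0}
    - {"jaw": 0,"tx": 0,"ty": 0,"tz": -28.5,"rx": 0,"ry": 0,"rz": 0}
    - {"jaw": 0,"tx": -1.2,"ty": -12,"tz": 0,"rx": 0,"ry": 0,"rz": 0}
    - {"jaw": 0,"tx": -1.2,"ty": -12,"tz": 0,"rx": 0,"ry": 0,"rz": 0}
    - {"jaw": 0,"tx": -1.2,"ty": -12,"tz": 0,"rx": 0,"ry": 0,"rz": 0}
    - {"jaw": 0,"tx": -0.4,"ty": -4,"tz": 0,"rx": 0,"ry": 0,"rz": 0}

```text
time: 4.0
ee_pos: [0.5764, 0.1789, 0.1033]
orientation: [2.326, 2.108, 0.005]
force: [0.1, 0.0, 0.5]
grip_width: 0.004
grasp_force: 0.0
```

Request:
servo_tool:
  moves:
    - {"jaw": 0,"tx": -0.5,"ty": -5,"tz": 0,"rx": 0,"ry": 0,"rz": 0}
    - {"jaw": 0,"tx": -0.5,"ty": -5,"tz": 0,"rx": 0,"ry": 0,"rz": 0}
    - {"jaw": 0,"tx": -0.5,"ty": -5,"tz": 0,"rx": 0,"ry": 0,"rz": 0}
    - {"jaw": 0,"tx": -0.5,"ty": -5,"tz": 0,"rx": 0,"ry": 0,"rz": 0}
    - {"jaw": 0,"tx": -0.5,"ty": -5,"tz": 0,"rx": 0,"ry": 0,"rz": 0}
    - {"jaw": 0,"tx": -0.5,"ty": -5,"tz": 0,"rx": 0,"ry": 0,"rz": 0}
    - {"jaw": 0,"tx": -0.5,"ty": -5,"tz": 0,"rx": 0,"ry": 0,"rz": 0}
    - {"jaw": 0,"tx": -0.5,"ty": -5,"tz": 0,"rx": 0,"ry": 0,"rz": 0}

```text
time: 4.67
ee_pos: [0.5708, 0.1405, 0.1005]
orientation: [-2.326, -2.111, 0.0]
force: [0.6, -0.1, -0.5]
grip_width: 0.004
grasp_force: 0.0
```

```bash
python3 - <<'E'
from h import *
s=robot.state(); print(s["ee_pos"],s["force"],s["time"])
p=eyes.camera("scene"); c=p["pixels"][120:330,110:400]
cv2.imwrite("pics/scene2.png",cv2.resize(c,None,fx=2.6,fy=2.6,interpolation=cv2.INTER_CUBIC)[...,::-1])
E
```

```text
[0.57075001 0.14048487 0.10051815] [ 0.61712937 -0.06297306 -0.49979993] 4.6667
```

View pics/scene2.png

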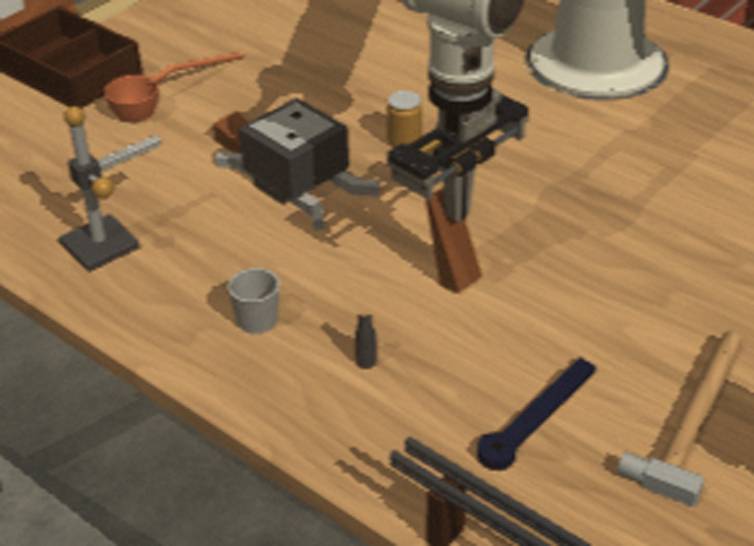

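The wedge is tipping (px 455,240) with the fingers on its back, so I'll continue a little.

Request:
servo_tool:
  moves:
    - {"jaw": 0,"tx": -0.5,"ty": -5,"tz": 0,"rx": 0,"ry": 0,"rz": 0}
    - {"jaw": 0,"tx": -0.5,"ty": -5,"tz": 0,"rx": 0,"ry": 0,"rz": 0}
    - {"jaw": 0,"tx": -0.4,"ty": -4,"tz": 0,"rx": 0,"ry": 0,"rz": 0}
    - {"jaw": 0,"tx": 0,"ty": 0,"tz": 0,"rx": 0,"ry": 0,"rz": 0}
    - {"jaw": 0,"tx": 0,"ty": 0,"tz": 0,"rx": 0,"ry": 0,"rz": 0}
    - {"jaw": 0,"tx": 0,"ty": 0,"tz": 0,"rx": 0,"ry": 0,"rz": 0}
    - {"jaw": 0,"tx": 1,"ty": 10,"tz": 0,"rx": 0,"ry": 0,"rz": 0}
    - {"jaw": 0,"tx": 3,"ty": 30,"tz": 0,"rx": 0,"ry": 0,"rz": 0}

```text
time: 5.38
ee_pos: [0.5738, 0.1654, 0.1006]
orientation: [2.33, 2.107, -0.001]
force: [0.4, 0.4, -0.3]
grip_width: 0.004
grasp_force: 0.0
```

Request:
servo_tool:
  moves:
    - {"jaw": 0,"tx": 3,"ty": 35,"tz": 0,"rx": 0,"ry": 0,"rz": 0}
    - {"jaw": 0,"tx": 0,"ty": 20,"tz": 0,"rx": 0,"ry": 0,"rz": 0}
    - {"jaw": 0,"tx": 0,"ty": 0,"tz": 0,"rx": 0,"ry": 0,"rz": 0}
    - {"jaw": 0,"tx": 0,"ty": 0,"tz": 0,"rx": 0,"ry": 0,"rz": 0}
    - {"jaw": 0,"tx": 0,"ty": 0,"tz": 0,"rx": 0,"ry": 0,"rz": 0}
    - {"jaw": 0,"tx": 0,"ty": 0,"tz": 0,"rx": 0,"ry": 0,"rz": 0}
    - {"jaw": 0,"tx": 0,"ty": 0,"tz": 0,"rx": 0,"ry": 0,"rz": 0}
    - {"jaw": 0,"tx": 0,"ty": 0,"tz": 0,"rx": 0,"ry": 0,"rz": 0}

```text
time: 6.05
ee_pos: [0.5766, 0.2211, 0.1006]
orientation: [2.328, 2.11, -0.0]
force: [0.3, -0.0, -0.6]
grip_width: 0.007
grasp_force: 0.0
```

```bash
cat > m.py <<'E'
from h import *
import sys
C=np.array([.5390,-.1678]);t=np.radians(-6.);X=np.array([np.cos(t),np.sin(t)]);Y=np.array([-np.sin(t),np.cos(t)]);S=C+.03*Y
s=robot.state(); print(s["ee_pos"],s["force"],s["time"])
for cam in("top","scene"):
    p=eyes.camera(cam); P=pts(p)
    o=eyes.outline_of(p,"wedge")
    for r in sorted(o,key=lambda r:-r["conf"]):
        q=P[r["region"]]; q=q[(q[:,2]>.006)&(q[:,2]<.05)]
        if len(q)<20 : continue
        l=np.stack([(q[:,:2]-S)@X,(q[:,:2]-S)@Y,q[:,2]],-1)
        if np.median(l[:,1])<0: continue
        rc=cv2.minAreaRect(l[:,:2].astype(np.float32)*1000)
        print(cam,round(r["conf"],2),len(q),"seat frame rect",np.round(np.hstack([rc[0],rc[1],rc[2]]),1))
        for b in np.arange(0,.32,.02):
            k=l[(l[:,1]>=b)&(l[:,1]<b+.02)]
            if len(k)>3: print(round(b,2),np.round(np.percentile(k[:,0],[4,96])*1000),round(np.median(k[:,2])*1000),end="; ")
        print("\n y range",np.round(np.percentile(l[:,1],[1,99])*1000)); break
    t=pts(p); t=t[(t[...,2]>.085)&(t[...,2]<.1)&(np.hypot(t[...,0]-C[0],t[...,1]-C[1])<.085)]
    print("anvil",cv2.minAreaRect(t[:,:2].astype(np.float32)*1000))
    im=p["pixels"]; c=im[130:260,200:345] if cam=="top" else im[130:270,170:330]
    cv2.imwrite(f"pics/{cam}{sys.argv[1]}.png",cv2.resize(c,None,fx=4,fy=4,interpolation=cv2.INTER_CUBIC)[...,::-1])
E
python3 m.py 3
```

```text
[0.57658482 0.2210787  0.10064407] [ 0.2834403  -0.03936012 -0.62001662] 6.05
top 0.62 344 seat frame rect [  4.1 211.8  44.8 129.1   0.4]
0.14 [-14.  22.] 11; 0.16 [-15.  24.] 13; 0.18 [-15.  25.] 16; 0.2 [-17.  24.] 21; 0.22 [-16.  24.] 26; 0.24 [-18.  25.] 30; 0.26 [-16.  24.] 33; 
 y range [150. 275.]
anvil ((538.903076171875, -167.744140625), (110.11335754394531, 109.79135131835938), 83.89850616455078)
scene 0.82 396 seat frame rect [  6.4 213.7  52.9 127.9   0.8]
0.14 [-10.  25.] 10; 0.16 [-16.  28.] 14; 0.18 [-14.  29.] 17; 0.2 [-15.  31.] 20; 0.22 [-15.  32.] 25; 0.24 [-12.  30.] 29; 0.26 [-13.  29.] 25; 
 y range [153. 277.]
anvil ((539.83349609375, -169.8990478515625), (119.1485824584961, 115.39596557617188), 82.76278686523438)
```

View pics/scene3.png

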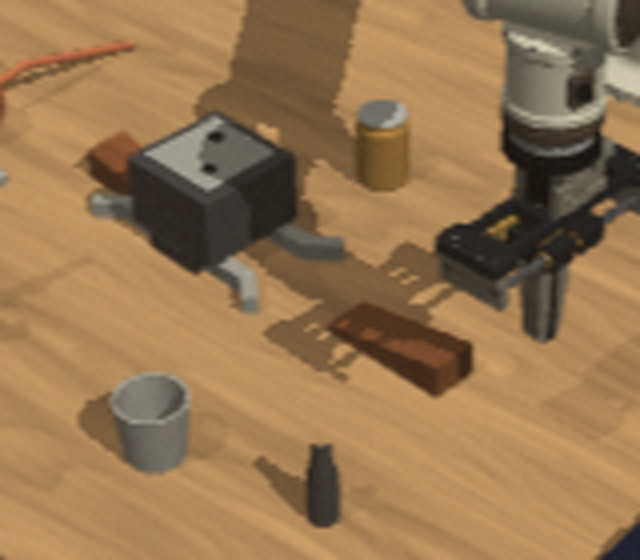

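The wedge (px 400,350) lies on its sole with its thin end towards the open guides. It is aligned within 1°, about 4 mm off the centre line and about 147 mm from home. I'll lower the fingers behind the thick end and push.

Request:
servo_tool:
  moves:
    - {"jaw": 0,"tx": 3.5,"ty": 0,"tz": -25,"rx": 0,"ry": 0,"rz": 0}
    - {"jaw": 0,"tx": 3.5,"ty": 0,"tz": -25,"rx": 0,"ry": 0,"rz": 0}
    - {"jaw": 0,"tx": 0,"ty": 0,"tz": -25,"rx": 0,"ry": 0,"rz": 0}
    - {"jaw": 0,"tx": 0,"ty": 0,"tz": -13,"rx": 0,"ry": 0,"rz": 0}
    - {"jaw": 0,"tx": -2.5,"ty": -20,"tz": 0,"rx": 0,"ry": 0,"rz": 0}
    - {"jaw": 0,"tx": -2.5,"ty": -20,"tz": 0,"rx": 0,"ry": 0,"rz": 0}
    - {"jaw": 0,"tx": -2,"ty": -16,"tz": 0,"rx": 0,"ry": 0,"rz": 0}
    - {"jaw": 0,"tx": -1,"ty": -8,"tz": 0,"rx": 0,"ry": 0,"rz": 0}

```text
time: 6.92
ee_pos: [0.5755, 0.1564, 0.0128]
orientation: [2.327, 2.11, -0.0]
force: [-0.3, -0.1, 0.3]
grip_width: 0.001
grasp_force: 0.0
```

Request:
servo_tool:
  moves:
    - {"jaw": 0,"tx": -0.5,"ty": -4,"tz": 0,"rx": 0,"ry": 0,"rz": 0}
    - {"jaw": 0,"tx": -0.5,"ty": -4,"tz": 0,"rx": 0,"ry": 0,"rz": 0}
    - {"jaw": 0,"tx": -0.5,"ty": -4,"tz": 0,"rx": 0,"ry": 0,"rz": 0}
    - {"jaw": 0,"tx": -1,"ty": -8,"tz": 0,"rx": 0,"ry": 0,"rz": 0}
    - {"jaw": 0,"tx": -1,"ty": -8,"tz": 0,"rx": 0,"ry": 0,"rz": 0}
    - {"jaw": 0,"tx": -1,"ty": -8,"tz": 0,"rx": 0,"ry": 0,"rz": 0}
    - {"jaw": 0,"tx": -1,"ty": -8,"tz": 0,"rx": 0,"ry": 0,"rz": 0}
    - {"jaw": 0,"tx": -1,"ty": -8,"tz": 0,"rx": 0,"ry": 0,"rz": 0}

```text
time: 7.58
ee_pos: [0.5691, 0.1052, 0.0128]
orientation: [2.326, 2.111, 0.001]
force: [-0.3, 1.3, 2.0]
grip_width: 0.001
grasp_force: 0.8
```

```bash
python3 m.py 4
```

```text
[0.56905208 0.1052366  0.0128273 ] [-0.25854789  1.34161515  2.02449949] 7.5833
top 0.55 202 seat frame rect [  4.6 147.2  44.2  80.5   6. ]
0.1 [-14.  23.] 13; 0.12 [-15.  25.] 14; 0.14 [-17.  25.] 18; 0.16 [-16.  24.] 21; 0.18 [-16.  17.] 23; 
 y range [107. 186.]
anvil ((538.9255981445312, -167.49957275390625), (110.22980499267578, 109.70011901855469), 84.11406707763672)
scene 0.6 180 seat frame rect [ 15.  168.4  35.3 133.    1.7]
0.1 [ 3. 31.] 9; 0.12 [ 9. 31.] 15; 0.14 [17. 30.] 16; 0.16 [21. 31.] 17; 0.18 [24. 31.] 19; 0.2 [ 6. 29.] 25; 0.22 [15. 30.] 23; 
 y range [105. 234.]
anvil ((541.3810424804688, -167.40045166015625), (117.87824249267578, 113.70658874511719), 85.14645385742188)
```

View pics/scene4.png

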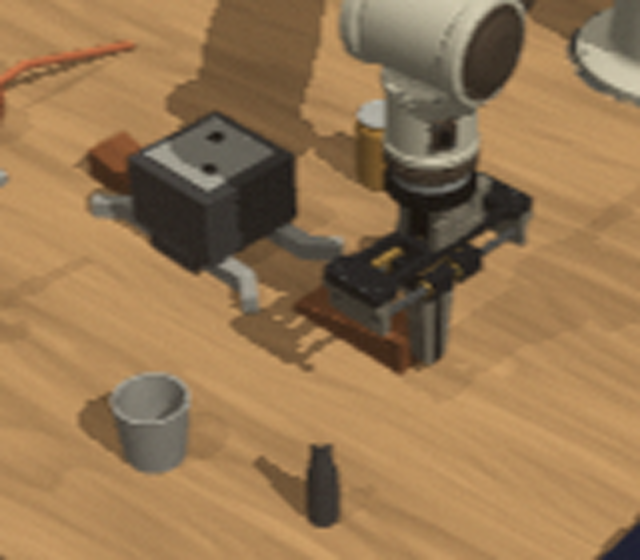

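The wedge is going straight (thick end at px 405,355, thin end at 300,305). I'll keep pushing.

Request:
servo_tool:
  moves:
    - {"jaw": 0,"tx": -1,"ty": -8,"tz": 0,"rx": 0,"ry": 0,"rz": 0}
    - {"jaw": 0,"tx": -1,"ty": -8,"tz": 0,"rx": 0,"ry": 0,"rz": 0}
    - {"jaw": 0,"tx": -1,"ty": -8,"tz": 0,"rx": 0,"ry": 0,"rz": 0}
    - {"jaw": 0,"tx": -0.8,"ty": -6,"tz": 0,"rx": 0,"ry": 0,"rz": 0}
    - {"jaw": 0,"tx": -0.7,"ty": -6,"tz": 0,"rx": 0,"ry": 0,"rz": 0}
    - {"jaw": 0,"tx": -0.7,"ty": -6,"tz": 0,"rx": 0,"ry": 0,"rz": 0}
    - {"jaw": 0,"tx": -0.6,"ty": -6,"tz": 0,"rx": 0,"ry": 0,"rz": 0}
    - {"jaw": 0,"tx": -0.6,"ty": -6,"tz": 0,"rx": 0,"ry": 0,"rz": 0}

```text
time: 8.45
ee_pos: [0.5624, 0.0516, 0.0126]
orientation: [-2.326, -2.111, -0.001]
force: [-0.7, 2.2, -0.8]
grip_width: 0.004
grasp_force: 0.3
```

```bash
python3 m.py 5
```

```text
[0.5623811  0.05162889 0.01257505] [-0.70599688  2.21794789 -0.77970941] 8.45
anvil ((538.8451538085938, -167.7405242919922), (109.81279754638672, 109.79035949707031), 83.9916763305664)
scene 0.62 202 seat frame rect [ 11.6 117.7  43.4 132.7   0.6]
0.04 [ 3. 29.] 11; 0.06 [10. 29.] 12; 0.08 [14. 33.] 15; 0.1 [18. 30.] 18; 0.12 [-9. 29.] 21; 0.14 [-9. 30.] 27; 0.16 [ 8. 29.] 25; 0.18 [15. 28.] 18; 
 y range [ 55. 182.]
anvil ((541.2474975585938, -168.00033569335938), (116.87277221679688, 114.33368682861328), 85.05695343017578)
```

View pics/scene5.png

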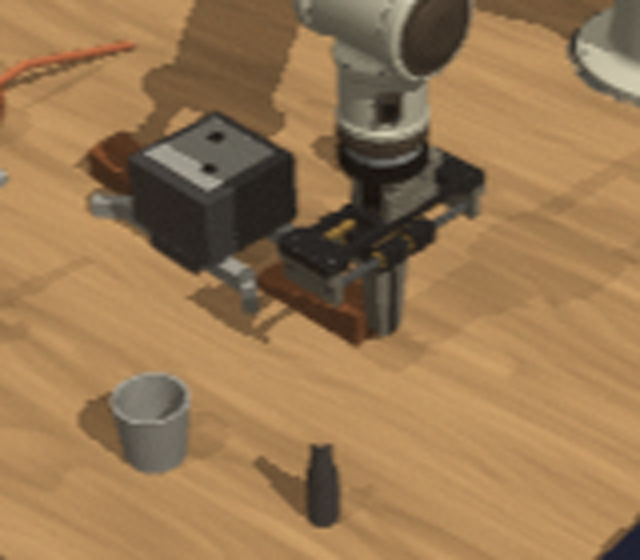

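The thin end is in the throat (px 265,280) and about 50 mm remains. I'll continue more slowly.

Request:
servo_tool:
  moves:
    - {"jaw": 0,"tx": -0.5,"ty": -5,"tz": 0,"rx": 0,"ry": 0,"rz": 0}
    - {"jaw": 0,"tx": -0.5,"ty": -5,"tz": 0,"rx": 0,"ry": 0,"rz": 0}
    - {"jaw": 0,"tx": -0.5,"ty": -5,"tz": 0,"rx": 0,"ry": 0,"rz": 0}
    - {"jaw": 0,"tx": -0.5,"ty": -5,"tz": 0,"rx": 0,"ry": 0,"rz": 0}
    - {"jaw": 0,"tx": -0.5,"ty": -5,"tz": 0,"rx": 0,"ry": 0,"rz": 0}
    - {"jaw": 0,"tx": -0.5,"ty": -5,"tz": 0,"rx": 0,"ry": 0,"rz": 0}
    - {"jaw": 0,"tx": -0.5,"ty": -5,"tz": 0,"rx": 0,"ry": 0,"rz": 0}
    - {"jaw": 0,"tx": 0,"ty": 0,"tz": 0,"rx": 0,"ry": 0,"rz": 0}

```text
time: 9.32
ee_pos: [0.559, 0.0158, 0.0126]
orientation: [2.327, 2.11, -0.0]
force: [-1.5, 0.8, -0.5]
grip_width: 0.007
grasp_force: 0.0
```

Request:
servo_tool:
  moves:
    - {"jaw": 0,"tx": -0.2,"ty": -2,"tz": 0,"rx": 0,"ry": 0,"rz": 0}
    - {"jaw": 0,"tx": -0.2,"ty": -2,"tz": 0,"rx": 0,"ry": 0,"rz": 0}
    - {"jaw": 0,"tx": -0.2,"ty": -2,"tz": 0,"rx": 0,"ry": 0,"rz": 0}
    - {"jaw": 0,"tx": -0.1,"ty": -1,"tz": 0,"rx": 0,"ry": 0,"rz": 0}
    - {"jaw": 0,"tx": -0.1,"ty": -1,"tz": 0,"rx": 0,"ry": 0,"rz": 0}
    - {"jaw": 0,"tx": -0.1,"ty": -1,"tz": 0,"rx": 0,"ry": 0,"rz": 0}
    - {"jaw": 0,"tx": 0,"ty": 0,"tz": 0,"rx": 0,"ry": 0,"rz": 0}
    - {"jaw": 0,"tx": 0,"ty": 0,"tz": 0,"rx": 0,"ry": 0,"rz": 0}

```text
time: 9.98
ee_pos: [0.5581, 0.0078, 0.0126]
orientation: [2.326, 2.111, -0.0]
force: [-0.0, -1.1, -0.3]
grip_width: 0.005
grasp_force: 0.0
```

Request:
servo_tool:
  moves:
    - {"jaw": 0,"tx": -0.1,"ty": -1,"tz": 0,"rx": 0,"ry": 0,"rz": 0}
    - {"jaw": 0,"tx": -0.1,"ty": -1,"tz": 0,"rx": 0,"ry": 0,"rz": 0}
    - {"jaw": 0,"tx": -0.1,"ty": -1,"tz": 0,"rx": 0,"ry": 0,"rz": 0}
    - {"jaw": 0,"tx": -0.1,"ty": -1,"tz": 0,"rx": 0,"ry": 0,"rz": 0}
    - {"jaw": 0,"tx": 0,"ty": -0.5,"tz": 0,"rx": 0,"ry": 0,"rz": 0}
    - {"jaw": 0,"tx": 0,"ty": -0.5,"tz": 0,"rx": 0,"ry": 0,"rz": 0}
    - {"jaw": 0,"tx": 0,"ty": 0,"tz": 0,"rx": 0,"ry": 0,"rz": 0}
    - {"jaw": 0,"tx": 0,"ty": 0,"tz": 0,"rx": 0,"ry": 0,"rz": 0}

```text
time: 10.65
ee_pos: [0.5577, 0.0028, 0.0126]
orientation: [2.326, 2.111, -0.0]
force: [0.6, 0.3, 0.2]
grip_width: 0.004
grasp_force: 0.0
```

Request:
servo_tool:
  moves:
    - {"jaw": 0,"tx": 0,"ty": -0.5,"tz": 0,"rx": 0,"ry": 0,"rz": 0}
    - {"jaw": 0,"tx": -0.1,"ty": -0.5,"tz": 0,"rx": 0,"ry": 0,"rz": 0}
    - {"jaw": 0,"tx": 0,"ty": -0.5,"tz": 0,"rx": 0,"ry": 0,"rz": 0}
    - {"jaw": 0,"tx": -0.1,"ty": -0.5,"tz": 0,"rx": 0,"ry": 0,"rz": 0}
    - {"jaw": 0,"tx": 0,"ty": 0,"tz": 0,"rx": 0,"ry": 0,"rz": 0}
    - {"jaw": 0,"tx": 0,"ty": 0,"tz": 0,"rx": 0,"ry": 0,"rz": 0}
    - {"jaw": 0,"tx": 0,"ty": 0,"tz": 0,"rx": 0,"ry": 0,"rz": 0}
    - {"jaw": 0,"tx": 0,"ty": 0,"tz": 0,"rx": 0,"ry": 0,"rz": 0}

```text
time: 11.32
ee_pos: [0.5576, 0.0012, 0.0126]
orientation: [-2.326, -2.111, -0.001]
force: [0.6, 2.0, 0.1]
grip_width: 0.005
grasp_force: 1.4
```

Request:
servo_tool:
  moves:
    - {"jaw": 0,"tx": 0,"ty": -0.5,"tz": 0,"rx": 0,"ry": 0,"rz": 0}
    - {"jaw": 0,"tx": -0.1,"ty": -0.5,"tz": 0,"rx": 0,"ry": 0,"rz": 0}
    - {"jaw": 0,"tx": 0,"ty": -0.5,"tz": 0,"rx": 0,"ry": 0,"rz": 0}
    - {"jaw": 0,"tx": 0,"ty": 0,"tz": 0,"rx": 0,"ry": 0,"rz": 0}
    - {"jaw": 0,"tx": 0,"ty": 0,"tz": 0,"rx": 0,"ry": 0,"rz": 0}
    - {"jaw": 0,"tx": 0,"ty": 0,"tz": 0,"rx": 0,"ry": 0,"rz": 0}
    - {"jaw": 0,"tx": 0,"ty": 0,"tz": 0,"rx": 0,"ry": 0,"rz": 0}
    - {"jaw": 0,"tx": 0,"ty": 0,"tz": 0,"rx": 0,"ry": 0,"rz": 0}

```text
time: 11.98
ee_pos: [0.5578, 0.0009, 0.0128]
orientation: [-2.326, -2.11, -0.004]
force: [1.8, 8.1, 1.3]
grip_width: 0.004
grasp_force: 4.1
```

Request:
servo_tool:
  moves:
    - {"jaw": 0,"tx": 0,"ty": -0.5,"tz": 0,"rx": 0,"ry": 0,"rz": 0}
    - {"jaw": 0,"tx": 0,"ty": -0.5,"tz": 0,"rx": 0,"ry": 0,"rz": 0}
    - {"jaw": 0,"tx": 0,"ty": 0,"tz": 0,"rx": 0,"ry": 0,"rz": 0}
    - {"jaw": 0,"tx": 0,"ty": 0,"tz": 0,"rx": 0,"ry": 0,"rz": 0}
    - {"jaw": 0,"tx": 0,"ty": 0,"tz": 0,"rx": 0,"ry": 0,"rz": 0}
    - {"jaw": 0,"tx": 0,"ty": 0,"tz": 0,"rx": 0,"ry": 0,"rz": 0}
    - {"jaw": 0,"tx": 0,"ty": 0,"tz": 0,"rx": 0,"ry": 0,"rz": 0}
    - {"jaw": 0,"tx": 0,"ty": 0,"tz": 0,"rx": 0,"ry": 0,"rz": 0}

```text
time: 12.65
ee_pos: [0.558, 0.0008, 0.0129]
orientation: [-2.326, -2.109, -0.006]
force: [3.9, 11.9, 1.7]
grip_width: 0.004
grasp_force: 5.8
```

Request:
servo_tool:
  moves:
    - {"jaw": 0,"tx": 0.2,"ty": 2,"tz": 0,"rx": 0,"ry": 0,"rz": 0}
    - {"jaw": 0,"tx": 0.2,"ty": 2,"tz": 0,"rx": 0,"ry": 0,"rz": 0}
    - {"jaw": 0,"tx": 1.2,"ty": 12,"tz": 0,"rx": 0,"ry": 0,"rz": 0}
    - {"jaw": 0,"tx": 2.5,"ty": 25,"tz": 0,"rx": 0,"ry": 0,"rz": 0}
    - {"jaw": 0,"tx": 3,"ty": 30,"tz": 20,"rx": 0,"ry": 0,"rz": 0}
    - {"jaw": 0,"tx": 3,"ty": 30,"tz": 25,"rx": 0,"ry": 0,"rz": 0}
    - {"jaw": 0,"tx": 3,"ty": 25,"tz": 30,"rx": 0,"ry": 0,"rz": 0}
    - {"jaw": 0,"tx": 0,"ty": 20,"tz": 30,"rx": 0,"ry": 0,"rz": 0}

```text
time: 13.32
ee_pos: [0.57, 0.1466, 0.1183]
orientation: [-2.325, -2.112, 0.002]
force: [0.9, 0.5, 0.0]
grip_width: 0.002
grasp_force: 0.0
```

```bash
python3 m.py 6
```

```text
[0.56996179 0.14656189 0.11834916] [0.93441197 0.47415404 0.04973563] 13.3167
top 0.7 297 seat frame rect [  4.3  77.6  45.2 105.5   1. ]
0.02 [-17.  24.] 15; 0.04 [-15.  26.] 19; 0.06 [-17.  24.] 22; 0.08 [-16.  25.] 26; 0.1 [-18.  23.] 31; 0.12 [-18.  24.] 33; 
 y range [ 26. 129.]
anvil ((538.7926025390625, -167.66688537597656), (109.93637084960938, 109.74793243408203), 83.88822174072266)
scene 0.89 307 seat frame rect [  7.3  73.8  54.7 121.8   2.8]
0.0 [-12.  16.] 12; 0.02 [-16.  23.] 15; 0.04 [-12.  30.] 19; 0.06 [-11.  29.] 22; 0.08 [-13.  30.] 26; 0.1 [-16.  29.] 29; 0.12 [-14.  28.] 24; 
 y range [ 16. 133.]
anvil ((543.452392578125, -169.537109375), (117.11935424804688, 117.4233169555664), 83.16313171386719)
```

View pics/scene6.png

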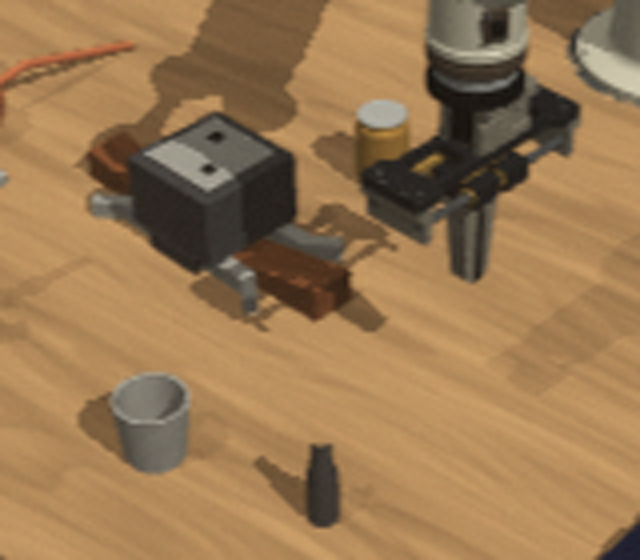

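View pics/top6.png

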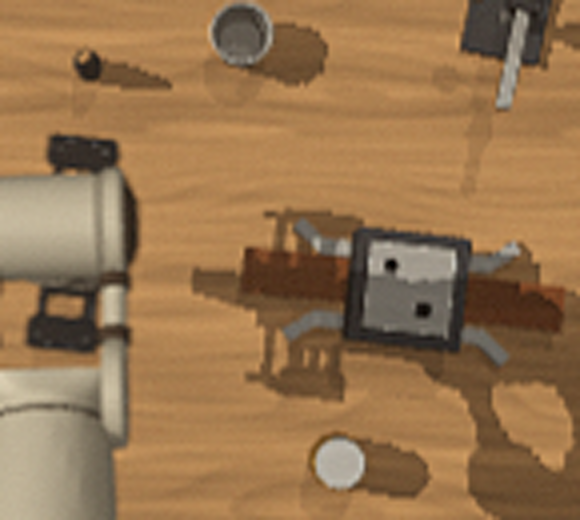

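The wedge sits in the seat (scene px 290,280). Its thick end is 130 mm out, matching the far wedge in the top view (px 242 to 355 against 467 to 563). It took 12 N to a hard stop, and nothing else has moved.

```bash
python3 -c "
from station import robot
print(robot.hand_in())"
```

```text
the job is handed in; nothing more can be done
None
```

The oak wedge was tipped onto its sole and pushed fully home under the anvil: it met a hard stop with its thick end about 130 mm out, nothing else was seen to move, and the job was handed in at about 13 s.

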